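# Clear and set up the honing machine

## Task

Get the honing machine on the carver's bench ready to run: first take the gouge that lies across its leather disc and lay it down, without dropping it, inside the shallow wooden tray. Then slide the aluminium hood fully home over the disc. Last, turn the blank selector knob anticlockwise all the way back to its stop and from there two clicks clockwise, and leave it there; do not disturb the bowl, the mallet or the tin.

Things in the scene. Friction and masses are not known exactly. Their poses are not given: they have to be found in the camera images.
- machine: Grey honing machine, fixed, deck 90 mm above the bench. Origin on the bench under the middle of the hood's track; housing x -170..+105, y -175..+175 mm. Brown leather disc, diameter 130 mm, 10 mm proud of the deck, centred at x 0, y +80 mm. The hood slides along the machine's +y over the disc; the selector stands at x -135, y +20 mm, axis vertical.
- hood (a joint): Travel of the sliding aluminium hood in m along the machine's +y: 0 = parked (start), 0.150 = fully home over the disc, at its stop. Stays where left; about 3 N to push. Sheet 174 mm (x) by 150 mm (y), top 37 mm above the deck, open at its y ends, walled on its x sides: it cannot pass while the gouge lies on the disc.
- hood_rib (a point): Middle of the top edge of the hood's upright rib, which crosses the middle of the hood's top: 100 mm long along the machine's x, 12 mm thick (y), its top edge 159 mm above the bench and 32 mm above the hood's sheet. Push the rib's -y face towards the machine's +y. Same axes as the machine.
- selector (a joint): Angle of the blank black selector in rad, growing clockwise seen from above. 0 = anticlockwise end stop, 1.309 = clockwise end stop. Four detents 0.436 rad (25 degrees) apart: 0, 0.436, 0.873, 1.309; two clicks from the stop is 0.873. Starts at one of the three detents other than 0. A click takes up to about 0.15 N m; let go, it snaps to the nearest detent.
- selector_grip (a point): Middle of the selector's top face, on its axis, 138 mm above the bench. Its x axis runs along the bar grip and turns with it: bar 60 mm long (x), 16 mm wide (y), 37 mm high above a round skirt of diameter 60 mm and 8 mm thick on the deck. At selector value 0 the bar's x axis stands 0.65 rad anticlockwise (from above) of the machine's x.
- gouge: Carving gouge lying across the disc (those in rows at the sides are decoration), 235 mm long: eight-sided wooden handle 30 mm across flats, 125 mm long; blade 110 mm long, 12 mm wide, 5 mm thick, at mid height. Origin at the middle of the handle's underside, 100 mm above the bench; x towards the blade tip, z up. Centre of mass 18 mm towards the blade; 0.11 to 0.23 kg.
- gouge_tip (a point): Blade tip of the gouge, 172.5 mm from its origin along +x, 15 mm above its underside. Same axes as the gouge.
- gouge_butt (a point): Butt end of the gouge's handle, 62.5 mm from its origin along -x, 15 mm above its underside.
- tray: Shallow open plywood tray, fixed to the bench, on the left or right of the machine: 300 mm (its x) by 140 mm (its y), walls 6 mm thick and 18 mm high, floor 6 mm thick (inner floor 6 mm above the bench). Origin at the middle of its underside.
- bowl: Bystander: loose turned wooden bowl, rim diameter 140 mm, 55 mm high, on the other side of the machine from the tray. Origin at the middle of its underside.
- mallet: Bystander: loose dark wooden carver's mallet standing on its round head, diameter 84 mm, 190 mm high. Origin at the middle of its underside.
- tin: Bystander: loose round metal tin of honing paste, diameter 76 mm, 45 mm high. Origin at the middle of its underside.
Not all that is in view belongs to the job. Leave any red look-alike of the gouge alone.

How it is judged (in metres and radians):
On the way, in this order (a step that is already met when the one before it is completed fails the run):
1. the gouge lies in the tray, released (x of gouge_tip in the frame of tray between -0.15 and 0.15 m and y of gouge_tip in the frame of tray between -0.07 and 0.07 m and x of gouge_butt in the frame of tray between -0.15 and 0.15 m and y of gouge_butt in the frame of tray between -0.07 and 0.07 m and z of each of gouge_tip, gouge_butt in the frame of tray below 0.034 m and linear speed of gouge below 0.03 m/s and contact force between the fingers and gouge below 0.1 N), for 0.2 s.
2. the hood is fully home (value of joint hood above 0.144 m), for 0.2 s.
3. the selector is back at its anticlockwise stop (value of joint selector below 0.09 rad), for 0.05 s.
4. the selector stands two clicks from the stop (value of joint selector between 0.77266 and 0.97266 rad), for 0.2 s.
At the end, for the whole second after the job is handed in: Gouge at rest wholly in the tray (tip and butt within 150 mm along and 70 mm across of its middle, at most 34 mm above its underside); hood within 6 mm of home; selector within 0.1 rad of its second click from the anticlockwise stop (0.873 rad) (all of step 4 and x of gouge_tip in the frame of tray between -0.15 and 0.15 m and y of gouge_tip in the frame of tray between -0.07 and 0.07 m and x of gouge_butt in the frame of tray between -0.15 and 0.15 m and y of gouge_butt in the frame of tray between -0.07 and 0.07 m and z of each of gouge_tip, gouge_butt in the frame of tray below 0.034 m and linear speed of gouge below 0.03 m/s and value of joint hood above 0.144 m and velocity of joint selector between -0.1 and 0.1 rad/s); the robot touches nothing.
It fails at once if the hood is moved (over 20 mm) while the gouge is still up on the machine (value of joint hood above 0.02 m and height (world z) of gouge above 0.06 m).
It fails at once if the gouge is dropped (faster than 0.5 m/s close above the bench) (linear speed of gouge above 0.5 m/s and height (world z) of gouge below 0.04 m).
It fails at once if the bowl is moved more than 30 mm or tipped over (distance of bowl from where it was at the start of the episode above 0.03 m or angle between bowl's own z axis and vertical above 0.4 rad).
It fails at once if the mallet is moved more than 30 mm or tipped over (distance of mallet from where it was at the start of the episode above 0.03 m or angle between mallet's own z axis and vertical above 0.4 rad).
It fails at once if the tin is moved more than 30 mm or tipped over (distance of tin from where it was at the start of the episode above 0.03 m or angle between tin's own z axis and vertical above 0.4 rad).
It also fails if it takes over 66 s, if anything falls off the work surface, if the arm or the gripper's body presses on something with over 40 N, if the wrist force passes 120 N, or if a joint passes its speed limit or range.

## Robot

A 6-joint arm with a two-finger parallel gripper is mounted at the origin on the work surface. World frame = base frame: x ahead of the robot, y to its left, z up, the work surface at z = 0. Lengths are in mm, angles in rad, forces in N, time in s.
With the tool pointing down it reaches from about 350 to 725 mm from the base axis. Payload 6 kg.
Tool frame: the origin (TCP) lies midway between the tips of the shut fingers; the grasp point (between the pads) lies 19 mm behind it (arm.tcp_to_grasp is the distance from the TCP to the grasp point, in mm); z points along the fingers, y is the line along which they close (so a half turn about z gives the same grasp; the last joint's range is limited). The gripper opens to 85 mm and grips with 20 to 120 N. Pads are 22 mm wide; open, the fingers measure 114 mm over their backs; the gripper's body (76 mm by 85 mm) begins 54 mm behind the grasp point. The pads swing forward as they close: fully open they stand 13 mm farther back than shut.
Start: joints at [1.444, 0.04, 0.085, 0, -1.615, -0.334], TCP at [266.771, 537.408, 231.261] pointing down, gripper open.
Joint ranges: [-2.56, 2.56], [-1.29, 2.01], [-1.08, 1.49], [-3.29, 1.98], [-2.81, -0.18], [-2.99, 2.99]. Speed limits (rad/s): [2.57, 2.57, 3.01, 3.14, 3.14, 3.14].

## Interface

Orientations are given as a unit quaternion [w, x, y, z].
In Python, from station import state, vision, arm gives the robot as it stands.
- The arm moves only by the shell command python3 -m inch 'ROWS' [FORCE]. ROWS is JSON, a list that holds one entry, the list of rows, each a list of 5 numbers: the shift along the tool's x, y, z in mm, then the turn about the tool's z in rad, then the gripper's target within -1 to 1 (shut at 1, half-way at 0, fully open at -1). In form: [[[dx, dy, dz, twist, hand], ...]]. A call has 1 to 10 rows; each row shifts and turns the commanded pose from where the row before left it, along the tool's axes as they then stand; what a row does not reach is not made up. A row lasts 1/10 s, in which the tool goes at most 50 mm and 8.59 degrees, less where a joint would pass 70% of its speed; a pose out of reach is approached as far as the arm can. A call is refused whole if a number of a shift passes 50 or a number of a turn 0.15, either way. A call with a gripper value outside its range is refused whole. The fingers move at their own pace and stop on an object; FORCE is the grip in N (left out, the last holds). Time passes only in rows, so rows that do not move let the fingers close. It gives the time, the measured TCP pose, the force, the opening and the grip force at its end, in the units of the state.
- state(): the state, without advancing time (a new reading comes with each control period).
- vision.capture(name): name is "scene" or "top"; returns a dict with "image" (480x640x3 uint8, red, green, blue), "camera_matrix" (3x3 intrinsics, pixels), "pose" (4x4, takes a point from camera to world coordinates). Camera axes: x right, y up, looking along -z (the intrinsics and any distortion apply to the point x, -y, -z); pixel columns grow to the right and rows downward; lengths in mm; the calibration is good to about 2 mm. A picture is of the moment at which its call begins. There is no depth.
- arm.hand_in(): hands the job in; it is judged then, once.
The state is a dict: "t": time; "qpos": joint angles; "qvel": joint speeds; "joint_torque": joint torques, N m; "ee_pos": TCP position; "tcp_rot": TCP orientation; "ft_force": force on the tool from outside, world axes, zero at the start; "ft_torque": the same for the moment, N m; "width": opening from 0.0 (shut) to 1.0 (fully open); "gripper_force": force on a finger pad.
Only numpy, scipy, OpenCV 4.12 (cv2) and the standard library are available. Lean on these libraries where they do the work, as an engineer would, in place of code of your own. Each camera call takes 0.05 s, during which the arm holds its last target. There are 200 camera calls.

## Working session

There is one attempt and no reset: what is moved stays moved. The work goes in short steps, Python scripts to look and compute and a shell command to move; the robot and the scene stay as the last step left them, time stands still between calls to the robot, and variables do not carry over. Pictures are saved under pics/ and viewed, at most 10 in all, crops included, and the job is handed in when it is done.

```bash
mkdir -p pics; cat > h.py <<'E'
import numpy as np, cv2, json
from station import state, vision, arm
def snap(n,f):
    c=vision.capture(n); cv2.imwrite(f'pics/{f}.png',c['image'][:,:,::-1])
    np.savez(f'pics/{f}.npz',K=c['camera_matrix'],P=c['pose'],I=c['image']); return c
def load(f): return np.load(f'pics/{f}.npz')
def ray(c,u,v):
    K,P=c['K'],np.array(c['P']); d=np.linalg.inv(K)@[u,v,1]; d=P[:3,:3]@(d*[1,-1,-1]); return P[:3,3],d
def onz(c,u,v,z):
    o,d=ray(c,u,v); return o+d*(z-o[2])/d[2]
def proj(c,p):
    P=np.array(c['P']); q=P[:3,:3].T@(np.array(p,float)-P[:3,3]); q=c['K']@(q*[1,-1,-1]); return q[:2]/q[2]
E
python3 - <<'E'
from h import *
for n in('top','scene'):
    c=snap(n,n+'0'); print(c['pose'].round(2).tolist(),c['camera_matrix'].tolist(),[k for k in c])
print(state())
E
```

```text
[[-0.0, 0.99, -0.15, 325.49], [-1.0, -0.0, -0.0, 16.12], [-0.0, 0.15, 0.99, 1421.28], [0.0, 0.0, 0.0, 1.0]] [[541.4046884126952, 0.0, 318.10714436289004], [0.0, 541.4046884126952, 237.32659003222423], [0.0, 0.0, 1.0]] ['image', 'camera_matrix', 'pose']
[[-0.45, -0.73, 0.51, 1102.7], [0.89, -0.37, 0.25, 286.78], [0.01, 0.57, 0.82, 993.3], [0.0, 0.0, 0.0, 1.0]] [[546.0183145797134, 0.0, 320.17562060055786], [0.0, 546.0183145797134, 232.792965997978], [0.0, 0.0, 1.0]] ['image', 'camera_matrix', 'pose']
{'t': 0.1, 'qpos': array([ 1.44370267e+00,  4.07566623e-02,  8.39025747e-02, -3.75584757e-04,
       -1.61549773e+00, -3.33668217e-01]), 'qvel': array([ 0.00101769, -0.00107043,  0.00167891,  0.00033893, -0.0004487 ,
        0.00060249]), 'joint_torque': array([-4.49520288e-03, -3.69348586e+01,  3.48281157e+01,  6.95150033e+00,
       -4.47167156e-03,  4.67347334e-06]), 'ee_pos': array([266.60925437, 537.18414063, 230.37789367]), 'tcp_rot': array([ 7.92942518e-04,  9.73581051e-01, -2.28340310e-01, -1.06423093e-04]), 'ft_force': array([ 0.12859429,  0.38392856, -0.39550266]), 'ft_torque': array([-0.02669596, -0.01508464,  0.00734088]), 'gripper_force': 0.0, 'width': 0.9965341050362458}
```

View pics/top0.png

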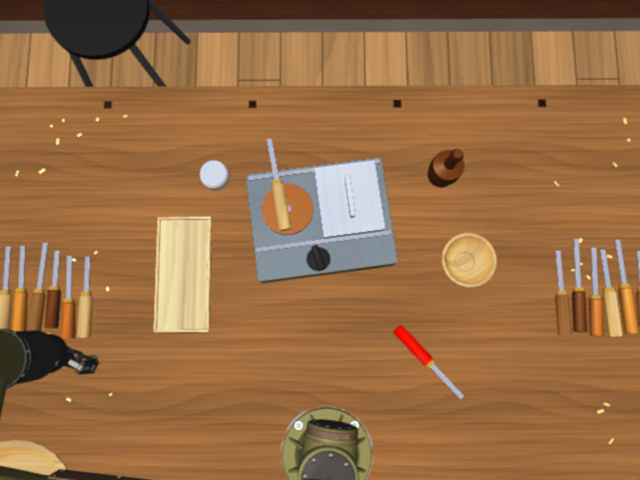

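View pics/scene0.png

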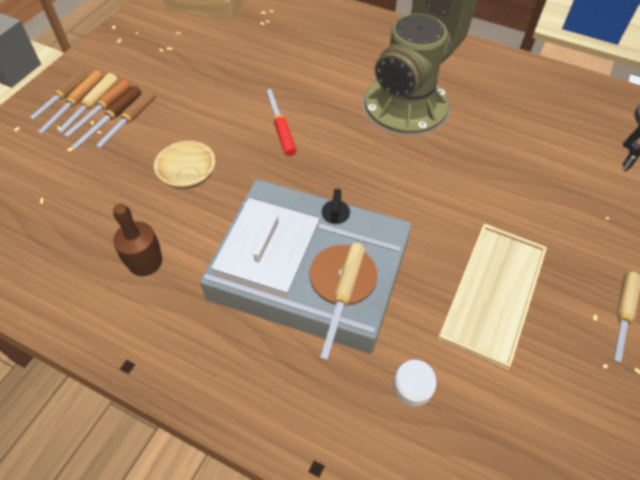

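The top view shows the gouge with a pale handle across the brown disc, running from (269,139) to (285,229). It also shows the hood at (351,195), the selector at (318,258), the tray at (183,274), the tin at (214,175), the mallet at (446,168) and the bowl at (469,260).

Gouge candidates:
- The one on the disc at (277,190).
- The red look-alike at (428,362).
- The side rows at x<90 and x>555.

Only the first lies across the disc. I'll confirm it in a crop.

```bash
python3 - <<'E'
from h import *
t=load('top0'); s=load('scene0')
a=cv2.resize(t['I'][125:290,235:405],None,fx=3.4,fy=3.4,interpolation=cv2.INTER_CUBIC)
cv2.imwrite('pics/crop0.png',a[:,:,::-1])
hsv=cv2.cvtColor(t['I'],cv2.COLOR_RGB2HSV)
for p in [(281,200),(283,215),(300,215),(268,212),(272,150),(320,258),(318,262),(183,274),(340,180),(300,265),(350,195)]:
    print(p,t['I'][p[1],p[0]],hsv[p[1],p[0]])
E
```

```text
(281, 200) [213 177 119] [ 19 113 213]
(283, 215) [226 190 125] [ 19 114 226]
(300, 215) [183 110  56] [ 13 177 183]
(268, 212) [189 116  61] [ 13 173 189]
(272, 150) [178 184 208] [114  37 208]
(320, 258) [42 40 41] [165  12  42]
(318, 262) [50 48 48] [ 0 10 50]
(183, 274) [213 188 139] [ 20  89 213]
(340, 180) [210 218 233] [110  25 233]
(300, 265) [134 146 156] [104  36 156]
(350, 195) [220 225 240] [113  21 240]
```

View pics/crop0.png

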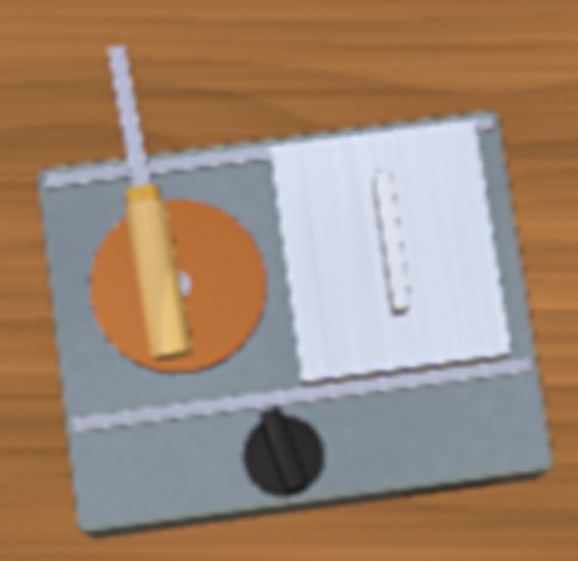

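The crop confirms the gouge with the pale wooden handle and a bare blade across the leather disc. The bar points slightly left of machine x, so the selector is at the first click. Next I'll measure positions.

```bash
python3 - <<'E'
from h import *
t=load('top0'); s=load('scene0'); I=t['I']; hsv=cv2.cvtColor(I,cv2.COLOR_RGB2HSV)
def big(m,box):
    k=np.zeros(m.shape,np.uint8); x0,y0,x1,y1=box; k[y0:y1,x0:x1]=m[y0:y1,x0:x1]
    cs,_=cv2.findContours(k,cv2.RETR_EXTERNAL,cv2.CHAIN_APPROX_NONE); return max(cs,key=cv2.contourArea)
H,S,V=[hsv[...,i].astype(int) for i in range(3)]
m=lambda b:b.astype(np.uint8)
# machine (grey-blue/white, low sat)
mc=big(cv2.morphologyEx(m((S<60)|(V<70)),cv2.MORPH_OPEN,np.ones((9,9))),(235,145,410,290))
hand=big(m((H>15)&(S<150)&(V>150)&(S>80)),(262,176,300,235))
knob=big(m(V<75),(298,238,340,276))
hood=big(m((V>200)&(S<40)),(310,150,392,245))
tray=big(cv2.morphologyEx(m((S<125)&(V>160)),cv2.MORPH_CLOSE,np.ones((5,5))),(140,205,225,345))
for n,c,z in[('hood',hood,127),('tray',tray,18)]:
    r=cv2.minAreaRect(c); b=cv2.boxPoints(r); w=np.array([onz(t,*p,z)[:2] for p in b])
    d=w[1]-w[0];e=w[2]-w[1]; print(n,'c',w.mean(0).round(1),'sides',np.hypot(*d).round(1),np.degrees(np.arctan2(d[1],d[0])).round(1),np.hypot(*e).round(1),np.degrees(np.arctan2(e[1],e[0])).round(1))
for n,c,z in[('handle',hand,115),('knob',knob,110)]:
    M=cv2.moments(c); p=(M['m10']/M['m00'],M['m01']/M['m00']); l=cv2.fitLine(c,2,0,.01,.01).ravel(); r=cv2.minAreaRect(c)
    a=onz(t,*p,z); q=onz(t,p[0]+20*l[0],p[1]+20*l[1],z)-a; print(n,np.round(p,1),a.round(1),np.degrees(np.arctan2(q[1],q[0])).round(1),r)
disc=big(m((H>=9)&(H<=15)&(S>155)&(V>150)),(255,178,318,238))
r=cv2.fitEllipse(cv2.convexHull(disc)); print('disc',r,onz(t,*r[0],100).round(1))
print('tip',onz(t,269,139,115).round(1),'butt',onz(t,285,229,115).round(1))
# deck corners from machine mask
b=cv2.boxPoints(cv2.minAreaRect(mc)); print('mach',[onz(t,*p,90)[:2].round(0).tolist() for p in b])
for n,p,z in[('tin',(214,170),45),('mallet',(446,170),60),('bowl',(469,258),55)]: print(n,onz(t,*p,z).round(0))
E
```

```text
hood c [623.9 -54.8] sides 162.4 -81.7 175.2 -173.1
tray c [450.8 370.3] sides 305.9 0.7 146.0 -92.0
handle [280.9 205.8] [607.3 108.2 115. ] -168.2 ((280.8238220214844, 204.0016632080078), (49.99224853515625, 11.933258056640625), 79.99201965332031)
knob [317.9 258.3] [477.6  17.4 110. ] -163.3 ((318.0999755859375, 258.8000183105469), (22.360679626464844, 22.807893753051758), 26.56505012512207)
disc ((286.9744873046875, 208.7036590576172), (49.34498977661133, 49.922584533691406), 77.88873291015625) [603.1  94.1 100. ]
tip [778.9 139.4 115. ] butt [549.3  97.8 115. ]
mach [[694.0, 204.0], [740.0, -150.0], [464.0, -179.0], [421.0, 165.0]]
tin [719. 289.  45.]
mallet [ 713. -315.   60.]
bowl [ 483. -366.   55.]
```

```bash
cat >> h.py <<'E'
from scipy.spatial.transform import Rotation as Ro
def go(x,y,z,yaw=None):
    "print twist and shift in tool axes after twisting"
    st=state(); w,a,b,c=st['tcp_rot']; R=Ro.from_quat([a,b,c,w]).as_matrix(); ps=np.arctan2(R[1,0],R[0,0])
    yaw=ps if yaw is None else yaw; tw=-(yaw-ps); tw=(tw+np.pi)%(2*np.pi)-np.pi
    d=np.array([x,y,z])-st['ee_pos']; C,S=np.cos(yaw),np.sin(yaw)
    print('t',round(st['t'],2),'yaw',ps.round(3),'twist',round(tw,3),'shift',np.round([C*d[0]+S*d[1],S*d[0]-C*d[1],-d[2]],1),'pos',st['ee_pos'].round(1),'q6',st['qpos'][5].round(2),'w',round(st['width'],3),'gf',round(st['gripper_force'],1),'ft',st['ft_force'].round(1))
E
python3 -m inch '[[[0,0,0,-0.128,-1],[0,0,0,-0.128,-1],[0,0,0,-0.128,-1],[0,0,0,-0.128,-1],[0,0,0,-0.128,-1],[20,34.5,0,0,-1],[20,34.5,0,0,-1],[20,34.5,0,0,-1],[20,34.5,0,0,-1],[20,34.5,0,0,-1]]]'
python3 -m inch '[[[20,34.5,0,0,-1],[20,34.5,0,0,-1],[20,34.5,0,0,-1],[20,34.5,0,0,-1],[20,34.5,0,0,-1],[20,34.5,0,0,-1],[20,34.5,5,0,-1],[20,34.5,10,0,-1],[10,17,15,0,-1],[0,0,0,0,-1]]]'
python3 -c "from h import *; go(628.5,112,180,0.180)"
```

```text
t: 1.1
ee_pos: [396.6, 384.1, 230.9]
tcp_rot: [0.0, 0.996, 0.09, -0.0]
ft_force: [0.7, 0.2, 0.3]
width: 0.998
gripper_force: 0.0
t: 2.1
ee_pos: [615.4, 125.1, 197.4]
tcp_rot: [0.001, 0.996, 0.088, -0.003]
ft_force: [-0.5, 0.2, -1.2]
width: 0.997
gripper_force: 0.0
t 2.1 yaw 0.176 twist -0.004 shift [10.6 15.2 17.4] pos [615.4 125.1 197.4] q6 1.23 w 0.997 gf 0.0 ft [-0.5  0.2 -1.2]
```

```bash
python3 -c "
from h import *
s=load('scene0'); print(onz(s,325,356,115),onz(s,357,245,115))"
python3 -m inch '[[[10,15,15,0,-1],[0.5,0,10,0,-1],[0,0,0,0,-1]]]'
python3 -c "
from h import *
snap('scene','s1'); c=load('s1'); print(proj(c,[628,112,115])); go(628.5,112,100,0.180)
a=cv2.resize(c['I'][170:380,240:440],None,fx=2.8,fy=2.8,interpolation=cv2.INTER_CUBIC); cv2.imwrite('pics/crop1.png',a[:,:,::-1])"
```

```text
[775.1231449 142.0569075 115.       ] [544.75864294  96.61922729 115.        ]
t: 2.4
ee_pos: [627.5, 114.8, 173.9]
tcp_rot: [0.0, 0.996, 0.09, -0.002]
ft_force: [-0.0, 0.2, -1.2]
width: 0.999
gripper_force: 0.0
[345.87973568 281.58582237]
t 2.45 yaw 0.18 twist -0.0 shift [ 0.2  3.  75.3] pos [627.8 114.9 175.3] q6 1.26 w 1.006 gf 0.0 ft [ 1.1  0.1 -0.4]
```

View pics/crop1.png

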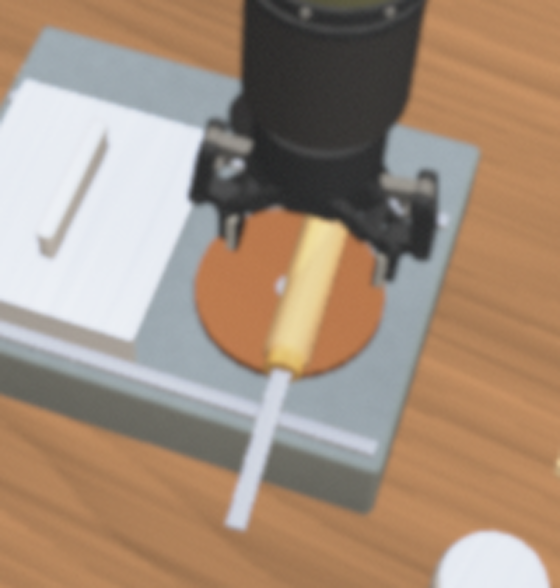

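The crop shows the open fingers on both sides of the handle, with the hood's edge clear on the left. I'll descend and grip.

```bash
python3 -m inch '[[[-1.5,2.8,15,0,-1],[0,0,20,0,-1],[0,0,20,0,-1],[0,0,12,0,-1],[0,0,6,0,-1],[0,0,0,0,-1],[0,0,0,0,-1]]]' 60; python3 -c "from h import *; go(626.5,112,101,0.187)"
```

```text
t: 3.15
ee_pos: [627.9, 111.7, 104.4]
tcp_rot: [-0.0, 0.996, 0.09, 0.001]
ft_force: [-0.0, -0.2, -0.1]
width: 1.001
gripper_force: 0.0
t 3.15 yaw 0.179 twist -0.008 shift [-1.3 -0.5  3.4] pos [627.9 111.7 104.4] q6 1.26 w 1.001 gf 0.0 ft [-0.  -0.2 -0.1]
```

```bash
python3 -m inch '[[[-1,0,2,-0.008,-0.3],[0,0,0,0,0],[0,0,0,0,1],[0,0,0,0,1],[0,0,0,0,1],[0,0,0,0,1],[0,0,0,0,1],[0,0,0,0,1]]]' 60; python3 -m inch '[[[0,0,-5,0,1],[0,0,-15,0,1],[0,0,-20,0,1],[0,0,0,0,1],[0,0,0,0,1]]]'
```

```text
t: 3.95
ee_pos: [626.7, 111.5, 101.8]
tcp_rot: [-0.0, 0.996, 0.094, 0.0]
ft_force: [-0.2, 0.7, 2.9]
width: 0.334
gripper_force: 59.6
t: 4.45
ee_pos: [626.6, 111.5, 141.9]
tcp_rot: [-0.0, 0.996, 0.093, 0.0]
ft_force: [-0.7, -0.4, -1.5]
width: 0.338
gripper_force: 59.3
```

```bash
python3 -m inch '[[[0,0,-20,0.06,1],[0,0,-25,0.065,1],[0,0,-15,0.065,1],[0,0,0,0,1],[0,0,0,0,1]]]'; python3 -c "from h import *; go(413.5,370.5,200,0)
s=load('scene0')
print([onz(s,u,v,18)[:2].round(0) for u,v in[(486,226),(546,246),(508,364),(441,339)]])"
```

```text
t: 4.95
ee_pos: [626.0, 111.5, 199.8]
tcp_rot: [0.0, 1.0, -0.001, -0.001]
ft_force: [-0.9, 0.0, -1.4]
width: 0.331
gripper_force: 59.4
t 4.95 yaw -0.001 twist -0.001 shift [-2.125e+02 -2.590e+02 -2.000e-01] pos [626.  111.5 199.8] q6 1.08 w 0.331 gf 59.4 ft [-0.9  0.  -1.4]
[array([307., 308.]), array([300., 439.]), array([598., 439.]), array([607., 310.])]
```

```bash
python3 -m inch '[[[-8,-10,0,0,1],[-20,-25,0,0,1],[-25,-31,0,0,1],[-25,-31,0,0,1],[-25,-31,0,0,1],[-25,-31,0,0,1],[-25,-31,0,0,1],[-25,-31,0,0,1],[-20,-25,0,0,1],[-12,-14,0,0,1]]]'; python3 -m inch '[[[0,0,20,0,1],[0,0,30,0,1],[0,0,30,0,1],[0,0,30,0,1],[0,0,20,0,1],[0,0,0,0,1],[0,0,0,0,1]]]'; python3 -c "
from h import *
snap('scene','s2');c=load('s2'); go(414.5,372,9,0)
a=cv2.resize(c['I'][90:420,400:640],None,fx=1.8,fy=1.8,interpolation=cv2.INTER_CUBIC); cv2.imwrite('pics/crop2.png',a[:,:,::-1])"
```

```text
t: 5.95
ee_pos: [414.6, 373.6, 199.6]
tcp_rot: [0.001, 1.0, 0.0, -0.001]
ft_force: [0.4, 0.2, -1.1]
width: 0.332
gripper_force: 59.4
t: 6.65
ee_pos: [416.8, 371.7, 71.1]
tcp_rot: [0.001, 1.0, -0.001, -0.0]
ft_force: [-0.2, 0.4, -0.8]
width: 0.339
gripper_force: 59.4
t 6.7 yaw -0.002 twist -0.002 shift [-2.8  0.3 63.3] pos [417.3 372.3  72.3] q6 0.48 w 0.338 gf 59.4 ft [-0.4 -0.5 -0.2]
```

View pics/crop2.png

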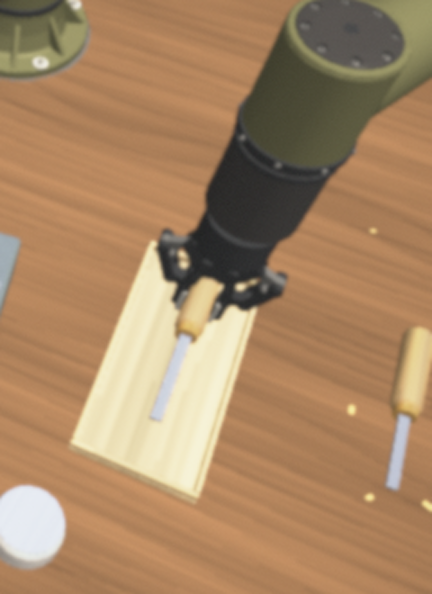

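The gouge hangs over the middle of the tray, aligned along it. I'll lower it gently.

```bash
python3 -m inch '[[[-1.5,0,20,0,1],[-1,0,20,0,1],[0,0,12,0,1],[0,0,6,0,1],[0,0,2,0,1],[0,0,1,0,1],[0,0,0,0,1],[0,0,0,0,1]]]'; python3 -c "from h import *; go(414.5,372,8,0)"
```

```text
t: 7.5
ee_pos: [415.0, 372.3, 11.1]
tcp_rot: [-0.0, 1.0, -0.001, 0.0]
ft_force: [0.9, 0.0, -1.2]
width: 0.335
gripper_force: 59.5
t 7.5 yaw -0.003 twist -0.003 shift [-0.5  0.3  3.1] pos [415.  372.3  11.1] q6 0.48 w 0.335 gf 59.5 ft [ 0.9  0.  -1.2]
```

```bash
python3 -m inch '[[[0,0,1,0,1],[0,0,1,0,1],[0,0,1,0,1],[0,0,0,0,1]]]'; python3 -m inch '[[[0,0,0.5,0,1],[0,0,0,0,1]]]'
```

```text
t: 7.9
ee_pos: [414.8, 372.0, 7.8]
tcp_rot: [0.0, 1.0, -0.001, 0.0]
ft_force: [-1.9, -1.3, 3.3]
width: 0.336
gripper_force: 59.9
t: 8.1
ee_pos: [414.8, 372.1, 7.8]
tcp_rot: [0.0, 1.0, -0.001, 0.0]
ft_force: [-3.7, -2.7, 7.0]
width: 0.338
gripper_force: 60.4
```

```bash
python3 -m inch '[[[0,0,0,0,0.15],[0,0,0,0,0.0],[0,0,0,0,-0.1],[0,0,0,0,-0.1],[0,0,0,0,-0.1],[0,0,-5,0,-0.1],[0,0,-20,0,-0.1],[0,0,-40,0,-0.1],[0,0,-50,0,-0.1],[0,0,-50,0,-0.1]]]'; python3 -m inch '[[[0,0,-40,0,0.5],[0,0,0,0,1],[0,0,0,0,1]]]'
python3 - <<'E'
from h import *
snap('top','t2'); go(0,0,0)
t=load('t2'); cv2.imwrite('pics/crop3.png',cv2.resize(t['I'][120:350,130:410],None,fx=2.5,fy=2.5,interpolation=cv2.INTER_CUBIC)[:,:,::-1])
E
```

```text
t: 9.1
ee_pos: [414.5, 371.5, 173.8]
tcp_rot: [0.0, 1.0, -0.001, 0.0]
ft_force: [0.6, 1.5, 0.4]
width: 0.553
gripper_force: 0.0
t: 9.4
ee_pos: [414.8, 372.4, 213.2]
tcp_rot: [-0.001, 1.0, -0.001, 0.001]
ft_force: [0.1, -0.7, -1.3]
width: 0.044
gripper_force: 0.0
t 9.45 yaw -0.003 twist 0.0 shift [-413.4  373.1  211.5] pos [414.4 372.  211.5] q6 0.48 w 0.004 gf 0.0 ft [-0.2  0.2 -0.6]
```

View pics/crop3.png

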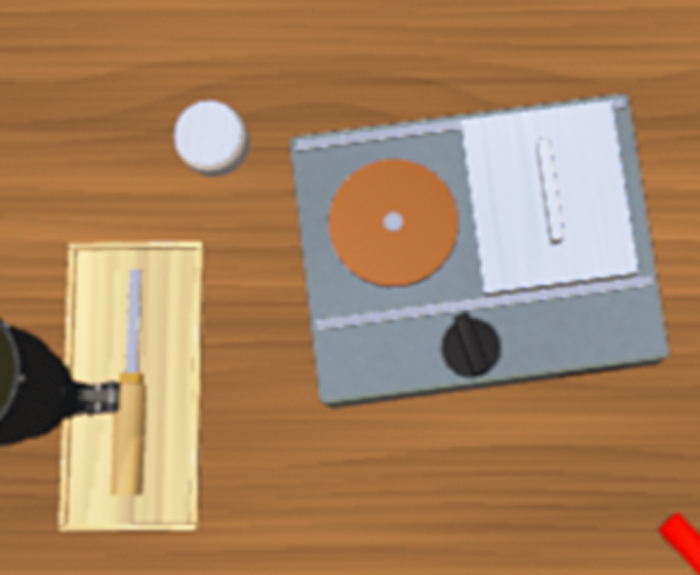

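The top view shows the gouge lying inside the tray, free of the fingers, with the disc uncovered and the hood still parked. I'll refine the disc centre, rib and machine yaw for the push.

```bash
python3 - <<'E'
from h import *
t=load('t2'); hsv=cv2.cvtColor(t['I'],cv2.COLOR_RGB2HSV).astype(int)
m=((hsv[...,0]>=5)&(hsv[...,0]<=15)&(hsv[...,1]>155)).astype(np.uint8); k=np.zeros_like(m); k[178:240,257:318]=m[178:240,257:318]
c=max(cv2.findContours(k,0,1)[0],key=cv2.contourArea); e=cv2.fitEllipse(cv2.convexHull(c)); D=onz(t,*e[0],100); print(e,D.round(1))
a,b=onz(t,347.2,174.8,159),onz(t,353.2,217.2,159); r=(a+b)/2; d=a-b; print('rib',a.round(1),b.round(1),r.round(1),np.hypot(*d[:2]),np.arctan2(d[1],d[0]))
p,q=onz(t,130+295/2.5,120+150/2.5,90),onz(t,130+648/2.5,120+283/2.5,90)
# rails: y-direction
for u in [((297,148),(627,103)),((320,325),(650,283))]:
    p,q=[onz(t,130+x/2.5,120+y/2.5,94) for x,y in u]; d=p-q; print('rail yaw',np.arctan2(-d[0],d[1]))
s=load('scene0'); a,b=onz(s,275,216,159),onz(s,257,259,159); print('scene rib',a.round(0),b.round(0))
K=[onz(t,130+x/2.5,120+y/2.5,138) for x,y in((462,315),(483,375))]; d=K[0]-K[1]; print('bar',np.arctan2(d[1],d[0]),(K[0]+K[1])/2)
for yaw in(.12,.13,.14):
    R=np.array([[np.cos(yaw),-np.sin(yaw)],[np.sin(yaw),np.cos(yaw)]]); o=D[:2]-R@[0,80]
    print(yaw,'o',o.round(1),'rib in m',(R.T@(r[:2]-o)).round(1),'sel',(o+R@[-135,20]).round(1),'start',(o+R@[0,(R.T@(r[:2]-o))[1]-45]).round(1))
E
```

```text
((286.9558410644531, 208.71043395996094), (49.24657440185547, 49.93424606323242), 74.35806274414062) [603.1  94.2 100. ]
rib [673.4 -53.6 159. ] [569.6 -66.7 159. ] [621.5 -60.1 159. ] 104.54597394923134 0.12525434275240604
rail yaw 0.1364310111778376
rail yaw 0.1246689993699605
scene rib [584. -60. 159.] [682. -42. 159.]
bar 0.331467456474477 [475.04631602  14.83952109 138.        ]
0.12 o [612.7  14.7] rib in m [ -0.2 -75.4] sel [476.3  18.4] start [ 627.1 -104.8]
0.13 o [613.5  14.8] rib in m [ -1.8 -75.4] sel [477.   17.2] start [ 629.1 -104.5]
0.14 o [614.3  14.9] rib in m [ -3.3 -75.3] sel [477.8  15.9] start [ 631.1 -104.2]
```

```bash
python3 -m inch '[[[0,0,-5,-0.066,1],[0,0,0,-0.066,1],[11,36,0,0,1],[11,36,0,0,1],[11,36,0,0,1],[11,36,0,0,1],[11,36,0,0,1],[11,36,0,0,1],[11,36,0,0,1],[11,36,0,0,1]]]'; python3 -m inch '[[[11,36,0,0,1],[11,36,0,0,1],[11,36,0,0,1],[11,36,0,0,1],[11,36,0,0,1],[8,30,0,0,1],[0,0,0,0,1],[0,0,0,0,1]]]';python3 -c "from h import *; go(629,-107,139,0.13)"
```

```text
t: 10.45
ee_pos: [538.9, 96.1, 215.1]
tcp_rot: [0.0, 0.998, 0.065, -0.001]
ft_force: [0.9, 1.1, -0.6]
width: -0.003
gripper_force: 0.0
t: 11.25
ee_pos: [628.1, -103.1, 214.6]
tcp_rot: [-0.0, 0.998, 0.064, -0.002]
ft_force: [0.3, -0.6, -0.5]
width: 0.003
gripper_force: 0.0
t 11.25 yaw 0.128 twist -0.002 shift [ 0.4  4.  75.6] pos [ 628.1 -103.1  214.6] q6 1.55 w 0.003 gf 0.0 ft [ 0.3 -0.6 -0.5]
```

```bash
python3 -m inch '[[[0,4,20,0,1],[0,0,25,0,1],[0,0,20,0,1],[0,0,8,0,1],[0,0,2,0,1],[0,0,0,0,1],[0,0,0,0,1]]]'; python3 -m inch '[[[0,-5,0,0,1],[0,-5,0,0,1],[0,-5,0,0,1],[0,-5,0,0,1],[0,-5,0,0,1],[0,0,0,0,1]]]';python3 -c "from h import *; go(629,-107,139,0.13)"
```

```text
t: 11.95
ee_pos: [629.7, -106.2, 143.3]
tcp_rot: [0.0, 0.998, 0.065, 0.001]
ft_force: [-0.7, 0.7, 0.2]
width: 0.0
gripper_force: 0.0
t: 12.55
ee_pos: [625.9, -80.8, 141.9]
tcp_rot: [0.0, 0.998, 0.065, 0.0]
ft_force: [-0.1, 0.3, 0.5]
width: 0.001
gripper_force: 0.0
t 12.55 yaw 0.13 twist 0.0 shift [-0.3 26.3  2.9] pos [625.9 -80.8 141.9] q6 1.51 w 0.001 gf 0.0 ft [-0.1  0.3  0.5]
```

```bash
python3 -m inch '[[[0,-10,2,0,1],[0,-15,0,0,1],[0,-15,0,0,1],[0,-15,0,0,1],[0,-15,0,0,1],[0,-15,0,0,1],[0,-15,0,0,1],[0,-15,0,0,1],[0,-10,0,0,1]]]'; python3 -m inch '[[[0,-5,0,0,1],[0,-5,0,0,1],[0,0,0,0,1]]]';python3 -c "from h import *; go(605,75,139,0.13)"
```

```text
t: 13.45
ee_pos: [609.6, 44.0, 139.8]
tcp_rot: [-0.0, 0.998, 0.065, -0.0]
ft_force: [0.3, -2.9, 2.2]
width: -0.002
gripper_force: 1.7
t: 13.75
ee_pos: [608.2, 53.2, 139.2]
tcp_rot: [-0.0, 0.998, 0.065, -0.0]
ft_force: [-0.1, -0.6, -0.7]
width: 0.0
gripper_force: 0.0
t 13.75 yaw 0.13 twist -0.0 shift [ -0.4 -22.    0.2] pos [608.2  53.2 139.2] q6 1.29 w 0.0 gf 0.0 ft [-0.1 -0.6 -0.7]
```

```bash
python3 -m inch '[[[0,-5,0,0,1],[0,-4,0,0,1],[0,-4,0,0,1],[0,-2,0,0,1],[0,0,0,0,1]]]'; python3 -m inch '[[[0,-3,0,0,1],[0,-3,0,0,1],[0,0,0,0,1]]]'; python3 -m inch '[[[0,-2,0,0,1],[0,-2,0,0,1],[0,0,0,0,1]]]';python3 -c "from h import *; go(605,75,139,0.13)"
```

```text
t: 14.25
ee_pos: [606.3, 67.6, 139.4]
tcp_rot: [-0.0, 0.998, 0.065, -0.0]
ft_force: [-0.4, -1.0, -0.7]
width: -0.0
gripper_force: 0.3
t: 14.55
ee_pos: [605.7, 71.6, 139.6]
tcp_rot: [0.001, 0.998, 0.064, -0.0]
ft_force: [1.6, -7.6, -3.2]
width: -0.0
gripper_force: 4.0
t: 14.85
ee_pos: [605.6, 71.9, 139.7]
tcp_rot: [0.004, 0.998, 0.063, -0.001]
ft_force: [6.5, -19.8, -5.3]
width: -0.001
gripper_force: 10.2
t 14.85 yaw 0.126 twist -0.004 shift [-0.2 -3.2  0.7] pos [605.6  71.9 139.7] q6 1.24 w -0.001 gf 10.2 ft [  6.5 -19.8  -5.3]
```

The force rose to about 20 N with no further advance, so the hood is at its stop. I'll back off and go to the selector.

```bash
python3 -m inch '[[[0,5,0,0,1],[0,10,0,0,1],[0,10,-10,0,1],[0,0,-30,0,1],[0,0,-35,0,1],[0,0,0,-0.11,0],[0,0,0,-0.11,-0.3],[0,0,0,0,-0.3],[0,0,0,0,-0.3]]]';python3 -c "
from h import *; go(477,17.2,210,0.344)
snap('top','t3'); t=load('t3'); cv2.imwrite('pics/crop4.png',cv2.resize(t['I'][120:350,130:410],None,fx=2.5,fy=2.5,interpolation=cv2.INTER_CUBIC)[:,:,::-1])"
```

```text
t: 15.75
ee_pos: [608.6, 52.3, 215.4]
tcp_rot: [-0.0, 0.985, 0.172, 0.0]
ft_force: [-0.8, 1.3, 0.1]
width: 0.651
gripper_force: 0.0
t 15.75 yaw 0.346 twist 0.002 shift [-135.7  -11.3    5.4] pos [608.6  52.3 215.4] q6 1.5 w 0.651 gf 0.0 ft [-0.8  1.3  0.1]
```

View pics/crop4.png

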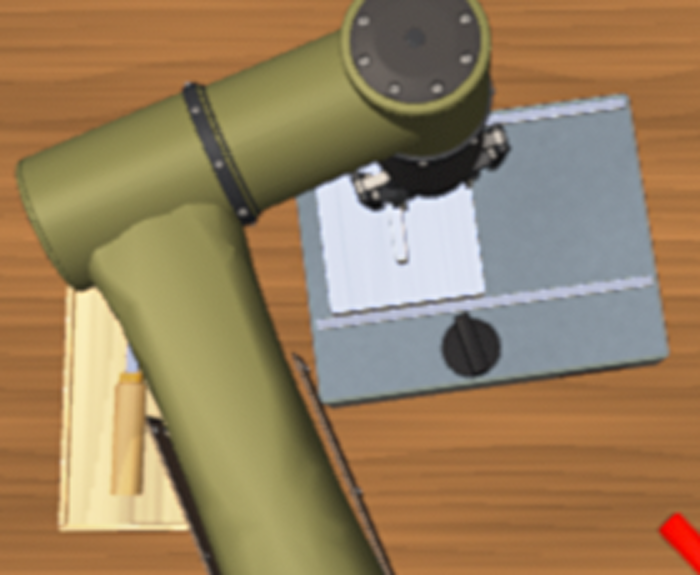

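The top view shows the hood over the disc, with its near edge at the left end of the rails. The selector bar is unchanged at crop (471,345), at its first click.

```bash
python3 -m inch '[[[-15,-1,0,0,-0.3],[-30,-3,0,0,-0.3],[-35,-3,0,0,-0.3],[-30,-2,0,0,-0.3],[-20,-2,0,0,-0.3],[-5,0,0,0,-0.3],[0,0,0,0,-0.3],[0,0,0,0,-0.3]]]';python3 -c "
from h import *; go(477,17.2,170,0.344)"
```

```text
t: 16.6
ee_pos: [478.4, 16.6, 214.7]
tcp_rot: [0.0, 0.985, 0.173, -0.0]
ft_force: [0.3, 1.0, -0.6]
width: 0.65
gripper_force: 0.0
t 16.6 yaw 0.349 twist 0.005 shift [-1.1 -1.  44.7] pos [478.4  16.6 214.7] q6 1.46 w 0.65 gf 0.0 ft [ 0.3  1.  -0.6]
```

```bash
python3 -m inch '[[[-1,-1,20,0,-0.3],[0,0,30,0,-0.3],[0,0,25,0,-0.3],[0,0,15,0,-0.3],[0,0,10,0,-0.3],[0,0,2,0,-0.3],[0,0,0,0,-0.3],[0,0,0,0,-0.3]]]';python3 -c "
from h import *; go(477,17.2,110,0.344)"
```

```text
t: 17.4
ee_pos: [477.3, 17.1, 114.1]
tcp_rot: [0.0, 0.985, 0.174, 0.001]
ft_force: [-0.5, -0.8, 0.1]
width: 0.65
gripper_force: 0.0
t 17.4 yaw 0.349 twist 0.005 shift [-0.2 -0.1  4.1] pos [477.3  17.1 114.1] q6 1.46 w 0.65 gf 0.0 ft [-0.5 -0.8  0.1]
```

```bash
python3 -m inch '[[[0,0,3,0,0.2],[0,0,0,0,0.5],[0,0,0,0,1],[0,0,0,0,1],[0,0,0,0,1],[0,0,0,0,1],[0,0,0,0,1]]]' 40;python3 -c "
from h import *; go(477,17.2,110,0.79); print(state()['ft_torque'])"
```

```text
t: 18.1
ee_pos: [476.3, 18.1, 110.2]
tcp_rot: [-0.001, 0.985, 0.174, 0.0]
ft_force: [-3.8, 5.9, 2.6]
width: 0.178
gripper_force: 41.2
t 18.1 yaw 0.35 twist -0.44 shift [-0.2  1.2  0.2] pos [476.3  18.1 110.2] q6 1.46 w 0.178 gf 41.2 ft [-3.8  5.9  2.6]
[ 1.62932034  1.39367251 -0.03121682]
```

```bash
python3 -m inch '[[[0,-1,0,-0.05,1],[0,0,0,-0.07,1],[0,0,0,-0.07,1],[0,0,0,-0.07,1],[0,0,0,-0.07,1],[0,0,0,-0.06,1],[0,0,0,-0.05,1],[0,0,0,0,1],[0,0,0,0,1]]]' 40;python3 -c "
from h import *; go(477,17.2,110,0.79); print(state()['ft_torque'])"
```

```text
t: 19.0
ee_pos: [476.7, 17.6, 110.2]
tcp_rot: [0.001, 0.923, 0.384, 0.0]
ft_force: [3.1, -3.1, -1.1]
width: 0.181
gripper_force: 41.1
t 19.0 yaw 0.787 twist -0.003 shift [-0.1  0.5  0.2] pos [476.7  17.6 110.2] q6 1.9 w 0.181 gf 41.1 ft [ 3.1 -3.1 -1.1]
[-0.8866093  -1.08340499 -0.29768729]
```

```bash
python3 -m inch '[[[0,0,0,-0.03,1],[0,0,0,-0.03,1],[0,0,0,0,1]]]' 40;python3 -c "
from h import *; go(477,17.2,110,0.79); print(state()['ft_torque'])"
```

```text
t: 19.3
ee_pos: [476.3, 17.4, 110.4]
tcp_rot: [0.0, 0.912, 0.411, -0.0]
ft_force: [-0.1, -3.7, 2.7]
width: 0.185
gripper_force: 68.8
t 19.3 yaw 0.847 twist 0.057 shift [0.4 0.6 0.4] pos [476.3  17.4 110.4] q6 1.96 w 0.185 gf 68.8 ft [-0.1 -3.7  2.7]
[-1.28274411 -0.03620643 -0.96201442]
```

The torque rose to about 1 N m with no free motion, so the selector is at its anticlockwise stop. Now I'll go clockwise two clicks.

```bash
python3 -m inch '[[[0,0,0,0.06,1],[0,0,0,0.1,1],[0,0,0,0.1,1],[0,0,0,0.1,1],[0,0,0,0.1,1],[0,0,0,0.1,1],[0,0,0,0.1,1],[0,0,0,0.1,1],[0,0,0,0.1,1],[0,0,0,0.08,1]]]' 40;python3 -m inch '[[[0,0,0,0,1],[0,0,0,0,1],[0,0,0,0,1]]]'; python3 -c "
from h import *; go(477,17.2,110,-0.093); print(state()['ft_torque'])"
```

```text
t: 20.3
ee_pos: [475.9, 19.2, 110.3]
tcp_rot: [-0.001, 0.999, -0.047, -0.0]
ft_force: [-3.8, 4.1, 5.6]
width: 0.181
gripper_force: 41.6
t: 20.6
ee_pos: [475.9, 19.2, 110.3]
tcp_rot: [-0.001, 0.999, -0.045, -0.0]
ft_force: [-3.2, 4.0, 5.0]
width: 0.181
gripper_force: 41.6
t 20.6 yaw -0.091 twist 0.002 shift [1.3 1.9 0.3] pos [475.9  19.2 110.3] q6 1.02 w 0.181 gf 41.6 ft [-3.2  4.   5. ]
[ 1.16345047  1.22942844 -0.10462533]
```

Now I'll release, retreat upward and check.

```bash
python3 -m inch '[[[0,0,0,0,0.5],[0,0,0,0,0.2],[0,0,0,0,0],[0,0,0,0,0],[0,0,0,0,0],[0,0,-5,0,0],[0,0,-25,0,0],[0,0,-40,0,0],[0,0,-40,0,0]]]';python3 -m inch '[[[-20,30,-20,0,0],[-20,40,0,0,0],[-10,40,0,0,0],[0,40,0,0,0],[0,40,0,0,0],[0,40,0,0,0],[0,0,0,0,0],[0,0,0,0,0]]]'
python3 - <<'E'
from h import *
snap('top','t4'); t=load('t4'); go(0,0,0)
cv2.imwrite('pics/crop5.png',cv2.resize(t['I'][120:350,130:510],None,fx=2,fy=2,interpolation=cv2.INTER_CUBIC)[:,:,::-1])
E
```

```text
t: 21.5
ee_pos: [475.9, 17.7, 221.2]
tcp_rot: [0.0, 0.999, -0.045, -0.0]
ft_force: [0.5, 0.5, 0.7]
width: 0.501
gripper_force: 0.0
t: 22.3
ee_pos: [405.3, -207.3, 240.0]
tcp_rot: [0.0, 0.999, -0.047, -0.0]
ft_force: [0.6, 0.7, -0.1]
width: 0.501
gripper_force: 0.0
t 22.35 yaw -0.092 twist 0.0 shift [-422.8 -168.6  240. ] pos [ 405.5 -206.6  240. ] q6 1.5 w 0.503 gf 0.0 ft [-0.9  0.8 -1. ]
```

View pics/crop5.png

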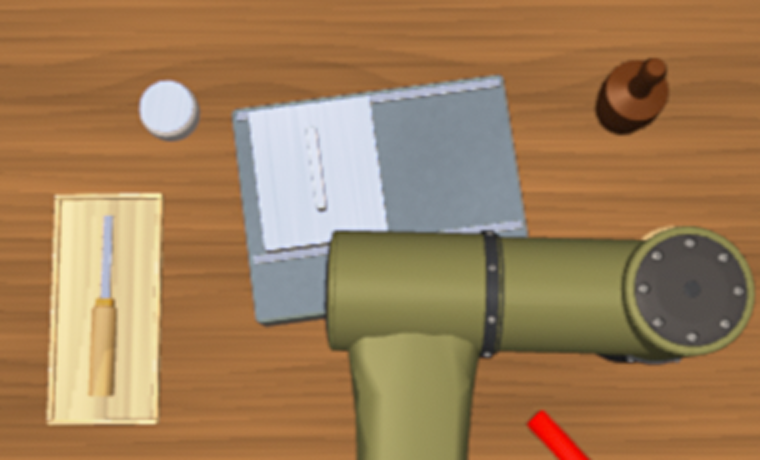

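The top view shows the gouge in the tray, the hood home, and the tin and mallet undisturbed, but the arm hides the knob. I'll check it from the scene camera.

```bash
python3 - <<'E'
from h import *
snap('scene','s4'); t=load('s4')
for a in(.344,-.093): print([proj(t,[477+28*k*np.cos(a),17.2+28*k*np.sin(a),138]).round(0).tolist() for k in(1,-1)])
cv2.imwrite('pics/crop6.png',cv2.resize(t['I'][100:340,100:420],None,fx=2.4,fy=2.4,interpolation=cv2.INTER_CUBIC)[:,:,::-1])
E
```

```text
[[334.0, 209.0], [337.0, 188.0]]
[[328.0, 208.0], [343.0, 189.0]]
```

View pics/crop6.png

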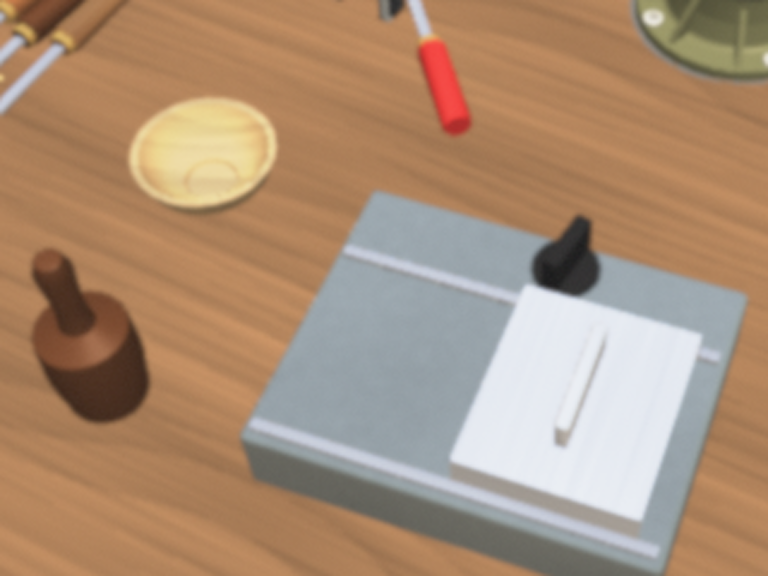

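The bar runs from about (329,210) to (343,191), which matches the predicted two-click direction. The hood is home, and the bowl and mallet are untouched.

```bash
python3 -c "from h import *; print(arm.hand_in())"
```

```text
the job is handed in; nothing more can be done
None
```

The job is handed in at about 22 s on the robot's clock (limit 66 s): the gouge lies in the tray, the hood is home at its stop, and the selector is two clicks from its anticlockwise stop, with bowl, mallet and tin left alone; the hand-in returned no verdict.

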